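# Slide a spacer along the fence into the corner of the tack-up jig

## Task

On the welding bench, push the rectangular steel spacer with your fingertips until its long side lies flat against the jig's rail, still outside the pocket, then push it along the rail into the corner pocket until it sits flush against both the rail and the end stop, and leave it there. It must stay flat on the bench all the way: do not lift or tip it, and leave the round spacer and everything else on the bench where it is.

Things in the scene. Friction and masses are not known exactly. Their poses are not given: they have to be found in the camera images.
- spacer: The work piece: loose rectangular bare-steel spacer lying flat, 48 (its x) by 64 (its y) by 14 mm high with a 22 mm round through hole in the middle, about 0.3 kg; it slides under a push of a few newtons. Origin: centre of the underside (on the bench, z = 0); z up. At the start it lies 65 to 105 mm (centre) off the rail, outside the pocket, long side within about 25 degrees of the rail's direction.
- fence: The jig, fixed: bare-steel bars 25 mm high on the bench. Origin: inside corner of rail and end stop, bench height. +x points into the rail, +y along the rail into the end stop, z up. Rail: working face x = 0, from y = -320 to 25 mm, 25 mm thick. End stop: working face y = 0, from x = 0 to -68 mm, 25 mm thick. The pocket floor is the bench.
- seat (a point): Point at bench height where the centre of the seated spacer comes: x = -24, y = -32 mm in the jig's frame (same axes). The spacer's 64 mm side lies along the rail.
- mouth (a point): Point at bench height midway across the pocket's mouth: x = -26.5, y = -14 mm in the jig's frame. The pocket's outer wall is a short lug on the end stop, facing the rail: inner face at x = -53 mm, outer face x = -68 mm, from y = 0 to -14 mm. The pocket is 53 mm wide (5 mm wider than the spacer), open at the top and towards -y; the seated spacer sticks 50 mm out of it.
- disc: Bystander: loose round steel spacer ring, 48 mm across, 20 mm hole, 14 mm high, lying flat on the robot's side of the rail, in the same area as the rectangular one (the two swap places). Origin: centre of underside.
- square: Bystander: yellow triangular welding square lying flat, legs 90 mm, 18 mm high, on the robot's side of the jig. Origin: underside, middle of its 90 mm extents.
- tube: Bystander: dark square tube offcut, 50 by 50 mm, standing upright 70 mm high behind the corner of the jig. Origin: centre of underside.
- hammer: Bystander: hammer 260 mm long lying on the right of the bench. Origin: centre of underside.
- clamp: Bystander: dark steel C-clamp lying flat on the left, about 130 by 150 mm, 24 mm high. Origin: near its middle, underside.
- can: Bystander: grey spray can, 60 mm across, 150 mm tall, upright to the left of the jig. Origin: centre of underside.
- offcut: Bystander: dark flat-bar offcut 50 by 110 by 12 mm lying behind the rail. Origin: centre of underside.
Things that resemble listed ones, but are neither listed nor needed, are in the scene too. What is shaped like the spacer but brown or turquoise is not meant.

How it is judged:
By the outcome, as a careful person would: the job done as asked, in the order asked, and still so for the second after the job is handed in, with the robot touching nothing.
It also fails if it takes over 45 s, if anything falls off the work surface, if the arm or the gripper's body presses on something with over 40 N, if the wrist force passes 120 N, or if a joint passes its speed limit or range.

## Robot

A 6-joint arm with a two-finger parallel gripper is mounted at the origin on the work surface. World frame = base frame: x ahead of the robot, y to its left, z up, the work surface at z = 0. Lengths are in mm, angles in rad, forces in N, time in s.
With the tool pointing down it reaches from about 350 to 725 mm from the base axis. Payload 6 kg.
Tool frame: the origin (TCP) lies at the very end of the fingers, on their centre line; the grasp point (between the pads) lies 19 mm behind it; z points along the fingers, y is the direction in which the jaws open and shut (so a half turn about z gives the same grasp; the last joint's range is limited). The gripper opens to 85 mm and grips with 20 to 120 N. Pads are 22 mm wide; open, the fingers measure 114 mm over their backs; the gripper's body (76 mm by 85 mm) begins 54 mm behind the grasp point. The pads swing forward as they close: fully open they stand 13 mm farther back than shut.
Start: joints at [-0.951, 0.04, 0.085, 0, -1.615, -0.334], TCP at [169.164, -575.636, 231.261] pointing down, gripper open.
Joint ranges: [-2.56, 2.56], [-1.29, 2.01], [-1.08, 1.49], [-3.29, 1.98], [-2.81, -0.18], [-2.99, 2.99]. Speed limits (rad/s): [2.57, 2.57, 3.01, 3.14, 3.14, 3.14].

## Interface

Orientations are given as a unit quaternion [w, x, y, z].
In Python, from cell import env, eyes gives the robot as it stands.
- The arm moves only by the shell command python3 -m handwheel 'ROWS' [FORCE]. ROWS is a JSON object of lists of equal length, an entry for each row: "dp": the shift along the world's x, y, z in cm, a list of three; "dr": the turn, a rotation vector about the world's x, y, z in degrees, a list of three; "jaw": the finger opening in cm, from 0 to 8.54. A call has 1 to 5 rows; each row is the pose to reach, as a shift and turn from the pose commanded when the call began; what a row does not reach only later rows make up. A row lasts 1/12 s, in which the tool goes at most 41.7 mm and 7.16 degrees, less where a joint would pass 70% of its speed; a pose out of reach is approached as far as the arm can. A call with a gripper value outside its range is refused whole. The fingers move at their own pace and stop on an object; FORCE is the grip in N (left out, the last holds). Time passes only in rows, so rows that repeat a pose let the fingers close. It gives the time, the measured TCP pose, the force and the opening at its end, in the units of the state.
- env.get_state(): the state, without advancing time (a new reading comes with each control period).
- eyes.capture(name): name is "side" or "top"; returns (picture, depth): 480x640x3 uint8, red, green, blue; 480x640 float32, mm along the optical axis (not along the pixel's ray), 0 where there is no reading.
- eyes.get_calibration(name): a dict with "camera_matrix" (3x3 intrinsics, pixels), "pose" (4x4, takes a point from camera to world coordinates). Camera axes: x right, y down, z forward; pixel columns grow to the right and rows downward; lengths in mm; the calibration is good to about 2 mm. A picture is of the moment at which its call begins. get_calibration takes no time and is no camera call.
- env.finish_job(): hands the job in, once; it reports no verdict.
The state is a dict: "clock": time; "joint_pos": joint angles; "dq": joint speeds; "joint_torque": joint torques, N m; "tcp_pos": TCP position; "ee_rot": TCP orientation; "force": force on the tool from outside, world axes, zero at the start; "torque": the same for the moment, N m; "grip_width": opening from 0.0 (shut) to 1.0 (fully open).
Only numpy, scipy, OpenCV 4.12 (cv2) and the standard library are available. Lean on these libraries where they do the work, as an engineer would, in place of code of your own. Each camera call takes 0.05 s, during which the arm holds its last target. There are 200 camera calls.

## Working session

There is one attempt and no reset: what is moved stays moved. The work goes in short steps, Python scripts to look and compute and a shell command to move; the robot and the scene stay as the last step left them, time stands still between calls to the robot, and variables do not carry over. Pictures are saved under pics/ and viewed, about 8 in all and at most 12, crops included, and the job is handed in when it is done.

```bash
ls; mkdir -p pics
python3 - <<'E'
from cell import env, eyes
import cv2,numpy as np
for n in("top","side"):
    p,d=eyes.capture(n); cv2.imwrite(f"pics/{n}0.png",p[...,::-1]); np.save(f"pics/{n}0.npy",d)
    c=eyes.get_calibration(n); print(n,np.round(c["camera_matrix"],1).tolist(),np.round(c["pose"],3).tolist())
print(env.get_state())
E
```

```text
pics
top [[464.8, 0.0, 318.0], [0.0, 464.8, 231.2], [0.0, 0.0, 1.0]] [[-0.009, -0.985, 0.172, 421.906], [-1.0, 0.005, -0.027, 11.573], [0.026, -0.172, -0.985, 1038.262], [0.0, 0.0, 0.0, 1.0]]
side [[466.8, 0.0, 320.7], [0.0, 466.8, 232.5], [0.0, 0.0, 1.0]] [[-0.818, -0.441, 0.369, 110.182], [-0.575, 0.607, -0.549, 690.795], [0.018, -0.661, -0.75, 999.908], [0.0, 0.0, 0.0, 1.0]]
{'clock': 0.1, 'joint_pos': array([-9.51307495e-01,  4.08054633e-02,  8.39361990e-02, -3.70118938e-04,
       -1.61547969e+00, -3.33702586e-01]), 'dq': array([ 2.44674661e-03, -1.44095630e-03,  8.41502403e-04,  1.07530218e-03,
       -9.42455251e-05,  5.79836313e-04]), 'joint_torque': array([-4.82604883e-03, -3.69350767e+01,  3.48278904e+01,  6.95165724e+00,
       -4.53800472e-03,  1.33400714e-06]), 'tcp_pos': array([ 169.13572167, -575.38224209,  230.36980811]), 'ee_rot': array([-1.91861441e-04, -1.42415338e-01,  9.89806665e-01,  7.74619088e-04]), 'force': array([-0.84328792, -0.51939407, -0.62177584]), 'torque': array([ 0.07615471,  0.01590273, -0.0076776 ]), 'grip_width': 1.0018053986565623}
```

View pics/top0.png

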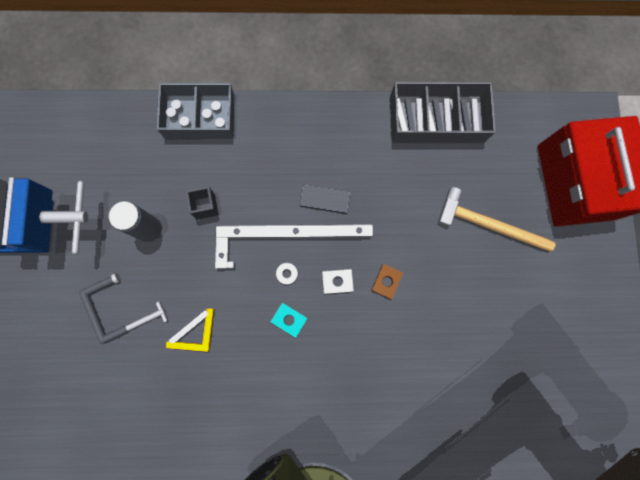

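View pics/side0.png

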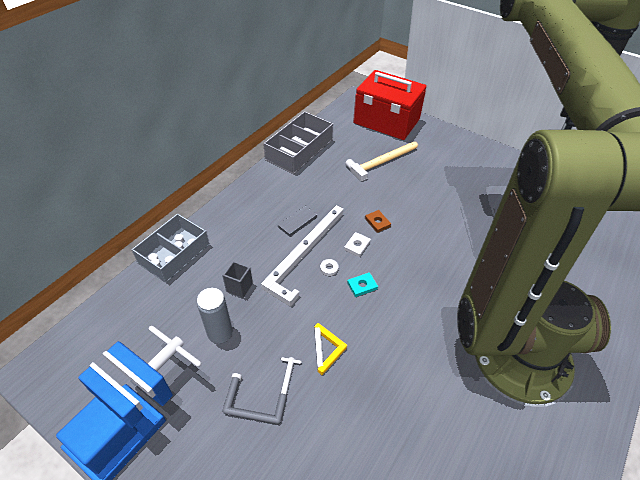

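The top view shows the steel spacer at (338,281), the disc at (287,273), the rail from (217,231) to (372,231) and the end stop/lug at (225,250). The brown (388,281) and turquoise (289,320) pieces are lookalikes. Next I measure.

```bash
cat > h.py <<'E'
import cv2,numpy as np
from cell import env,eyes
def cast(n,uv,z):
    c=eyes.get_calibration(n);K=np.array(c["camera_matrix"]);T=np.array(c["pose"])
    uv=np.asarray(uv,float).reshape(-1,2)
    r=np.c_[uv,np.ones(len(uv))]@np.linalg.inv(K).T@T[:3,:3].T
    return T[:3,3]+r*((z-T[2,3])/r[:,2])[:,None]
def proj(n,P):
    c=eyes.get_calibration(n);K=np.array(c["camera_matrix"]);T=np.array(c["pose"])
    q=(np.atleast_2d(P)-T[:3,3])@T[:3,:3]@K.T
    return q[:,:2]/q[:,2:]
def blobs(p,thr=185):
    m=((p.min(2)>thr)&(p.max(2).astype(int)-p.min(2)<30)).astype(np.uint8)
    return cv2.findContours(m,cv2.RETR_EXTERNAL,cv2.CHAIN_APPROX_NONE)[0]
E
python3 - <<'E'
from h import *
for n in("top","side"):
    p=cv2.imread(f"pics/{n}0.png")
    for c in blobs(p):
        if cv2.contourArea(c)<80: continue
        (u,v),_,_=cv2.minAreaRect(c)
        w=cast(n,[u,v],14)[0]
        if not(250<w[0]<750 and -200<w[1]<300): continue
        for z in (14,25):
            W=cast(n,c,z)[:,:2].astype(np.float32); r=cv2.minAreaRect(W)
            print(n,(round(u),round(v)),z,np.round(r[0],1),np.round(r[1],1),round(r[2],1))
for n,s in(("top",(200,215,200,100)),("side",(250,195,150,120))):
    p=cv2.imread(f"pics/{n}0.png");x,y,w,h=s
    cv2.imwrite(f"pics/c_{n}.png",cv2.resize(p[y:y+h,x:x+w],None,fx=4,fy=4,interpolation=cv2.INTER_CUBIC))
E
```

```text
top (188, 327) 14 [393.9 263.8] [10.9 96.1] 39.6
top (188, 327) 25 [394.2 261.1] [10.7 95. ] 39.6
top (337, 281) 14 [489.3 -58.4] [47.5 64.2] 3.9
top (337, 281) 25 [488.5 -57.7] [47.  63.5] 3.9
top (286, 273) 14 [507.6  54.7] [44. 44.] 89.6
top (286, 273) 25 [506.7  54.2] [43.5 43.5] 89.6
top (293, 246) 14 [568.2  36.3] [ 91.7 349. ] 0.2
top (293, 246) 25 [566.6  36. ] [ 90.7 345.3] 0.2
side (319, 347) 14 [397.  260.3] [13.4 96.8] 39.5
side (319, 347) 25 [393.8 265.2] [13.3 95.8] 39.5
side (329, 266) 14 [510.4  52.9] [47.3 46.6] 58.1
side (329, 266) 25 [505.9  60. ] [46.7 46.1] 58.1
side (357, 243) 14 [492.4 -60. ] [49.4 65.4] 3.9
side (357, 243) 25 [488.1 -51.6] [48.9 64.6] 3.9
side (310, 252) 14 [574.4  27.2] [ 95.6 350.3] 0.3
side (310, 252) 25 [569.2  34.6] [ 94.5 346.4] 0.3
```

View pics/c_top.png

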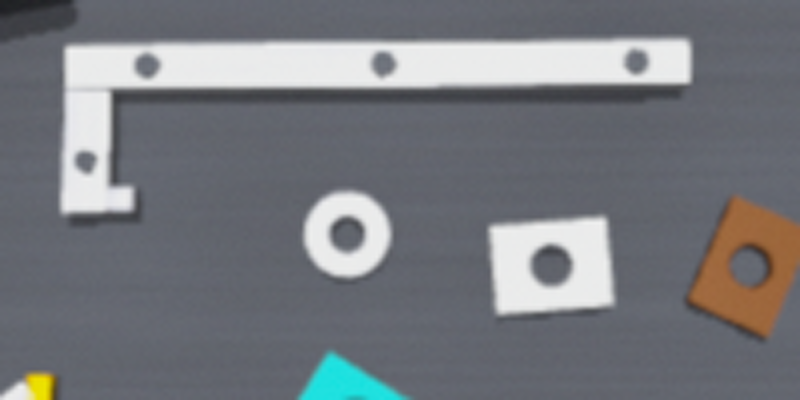

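Both views agree to within 3 mm: the spacer is at about (490.5,-59), turned +3.9°, and the disc is at about (509,54). I'll fit the rail and end stop faces precisely.

```bash
cat >> h.py <<'E'
def jig(n,p):
    c=max([c for c in blobs(p) if cv2.contourArea(c)>300 and abs(cast(n,cv2.minAreaRect(c)[0],25)[0][:2]-[569,35]).max()<40],key=cv2.contourArea)
    W=cast(n,c,25)[:,:2]
    o={}
    for k,s in dict(face=(abs(W[:,0]-588)<7)&(W[:,1]>-120)&(W[:,1]<165),back=(W[:,0]>606)&(W[:,1]>-125)&(W[:,1]<195),
      stop=(abs(W[:,1]-183)<7)&(W[:,0]>540)&(W[:,0]<580),lend=(W[:,1]>200)&(W[:,0]>525)&(W[:,0]<605),
      rend=(W[:,1]<-130),lugout=(W[:,0]<524)).items():
        if s.sum()>4:
            vx,vy,x,y=cv2.fitLine(W[s].astype(np.float32),cv2.DIST_HUBER,0,.01,.01).ravel(); o[k]=(np.round([x,y],1).tolist(),round(float(np.degrees(np.arctan2(vy,vx))),2),int(s.sum()))
    return o
def piece(n,p,near,z=14):
    out=[]
    for c in blobs(p):
        if cv2.contourArea(c)<100: continue
        r=cv2.minAreaRect(cast(n,c,z)[:,:2].astype(np.float32))
        if np.hypot(r[0][0]-near[0],r[0][1]-near[1])<25: out.append([np.round(q,1).tolist() for q in r])
    return out
E
python3 - <<'E'
from h import *
for n in("top","side"):
    p=cv2.imread(f"pics/{n}0.png");print(n,jig(n,p),piece(n,p,(491,-59)))
    c=cv2.findContours(((p[...,2].astype(int)-p[...,0]>50)&(p[...,1]<120)&(p[...,2]<190)).astype(np.uint8),0,2)[0]
    print([np.round(cv2.boxPoints(cv2.minAreaRect(cast(n,k,14)[:,:2].astype(np.float32)))).tolist() for k in c if 100<cv2.contourArea(k)<1500][:3])
E
```

```text
top {'face': ([589.0999755859375, 16.5], -89.66, 129), 'back': ([610.7999877929688, 82.4000015258789], 89.73, 144), 'stop': ([559.0, 185.39999389648438], 1.4, 18), 'lend': ([552.2999877929688, 206.89999389648438], 1.61, 37), 'rend': ([599.7999877929688, -134.10000610351562], -2.09, 13), 'lugout': ([521.5999755859375, 189.3000030517578], -86.11, 18)} [[[489.3, -58.4], [47.5, 64.2], 3.9]]
[[[449.0, -176.0], [507.0, -203.0], [527.0, -160.0], [469.0, -133.0]]]
side {'face': ([590.9000244140625, 29.299999237060547], -89.77, 65), 'back': ([615.2999877929688, 85.30000305175781], -89.84, 73), 'stop': ([559.7999877929688, 183.5], 0.51, 12), 'lend': ([554.5999755859375, 206.6999969482422], 0.0, 25), 'rend': ([602.9000244140625, -135.5], 4.24, 10), 'lugout': ([522.7000122070312, 189.1999969482422], 89.56, 13)} [[[492.4, -60.0], [49.4, 65.4], 3.9]]
[[[2239.0, -323.0], [2432.0, -573.0], [2727.0, -346.0], [2534.0, -96.0]]]
```

```bash
H="python3 -m handwheel"
python3 -m handwheel '{"dp":[[1.8,3.5,0],[3.6,7,0],[5.4,10.5,0],[7.2,14,0],[9,17.5,0]],"dr":[[0,0,-3],[0,0,-6],[0,0,-9],[0,0,-12],[0,0,-16]],"jaw":[3,3,3,3,3]}'
python3 -m handwheel '{"dp":[[1.8,3.5,0],[3.6,7,0],[5.4,10.5,0],[7.2,14,0],[9,17.5,0]],"dr":[[0,0,0],[0,0,0],[0,0,0],[0,0,0],[0,0,0]],"jaw":[3,3,3,3,3]}'
python3 -m handwheel '{"dp":[[1.8,3.5,0],[3.6,7,0],[5.4,10.5,0],[7.2,13.5,0],[8,16.6,0]],"dr":[[0,0,0],[0,0,0],[0,0,0],[0,0,0],[0,0,0]],"jaw":[3,3,3,3,3]}'
python3 -c "
from h import *;s=env.get_state();print(s)"
```

```text
clock: 0.52
tcp_pos: [259.3, -398.9, 230.7]
ee_rot: [-0.0, -0.002, 1.0, 0.0]
force: [1.9, -0.3, 0.9]
grip_width: 0.353
clock: 0.93
tcp_pos: [349.4, -223.8, 231.2]
ee_rot: [0.0, -0.003, 1.0, 0.0]
force: [2.4, -0.3, -0.2]
grip_width: 0.349
clock: 1.35
tcp_pos: [429.9, -57.5, 230.6]
ee_rot: [-0.0, -0.004, 1.0, 0.0]
force: [-0.4, -0.1, -0.3]
grip_width: 0.351
{'clock': 1.35, 'joint_pos': array([ 3.36828329e-01, -4.15316895e-01, -3.10559279e-01, -4.26599972e-04,
       -1.67634993e+00, -1.90011048e+00]), 'dq': array([ 8.42447004e-01,  7.67664218e-02,  5.26166612e-02,  6.97246454e-04,
        1.36417178e-02, -8.48243324e-01]), 'joint_torque': array([-4.13919121e+00, -1.48272032e+01,  3.51006711e+01,  7.01166898e+00,
        7.92912499e-03,  1.14406407e+00]), 'tcp_pos': array([429.91912741, -57.49752673, 230.57843379]), 'ee_rot': array([-4.45471903e-04, -3.77946480e-03,  9.99992756e-01,  7.03418556e-05]), 'force': array([-0.40622722, -0.06136125, -0.34051351]), 'torque': array([-0.00168855, -0.00686248, -0.02823378]), 'grip_width': 0.3506367373439769}
```

Rail face is x ≈ 589–590 with yaw about +0.3°, and the end stop is y ≈ 184.5. The sizes check out, and the arm is hovering behind the spacer. I'll descend.

```bash
python3 -m handwheel '{"dp":[[0,0,-4],[0,0,-8],[0,0,-12],[0,0,-16],[0,-0.1,-19]],"dr":[[0,0,0],[0,0,0],[0,0,0],[0,0,0],[0,0,0]],"jaw":[3,3,3,3,3]}'
python3 -m handwheel '{"dp":[[0,0,-1],[0,0,-2],[0,0,-2.8],[0,0,-3.5],[0,0,-3.5]],"dr":[[0,0,0],[0,0,0],[0,0,0],[0,0,0],[0,0,0]],"jaw":[3,3,3,3,3]}'
python3 - <<'E'
from h import *
p,_=eyes.capture("side"); cv2.imwrite("pics/s1.png",cv2.resize(p[190:330,270:450,::-1],None,fx=4,fy=4))
E
```

```text
clock: 1.77
tcp_pos: [427.4, -60.5, 37.4]
ee_rot: [-0.002, -0.003, 1.0, 0.0]
force: [0.5, 0.3, -0.9]
grip_width: 0.349
clock: 2.18
tcp_pos: [429.3, -60.5, 6.2]
ee_rot: [0.0, -0.003, 1.0, 0.0]
force: [-0.1, -0.5, -0.4]
grip_width: 0.351
```

View pics/s1.png

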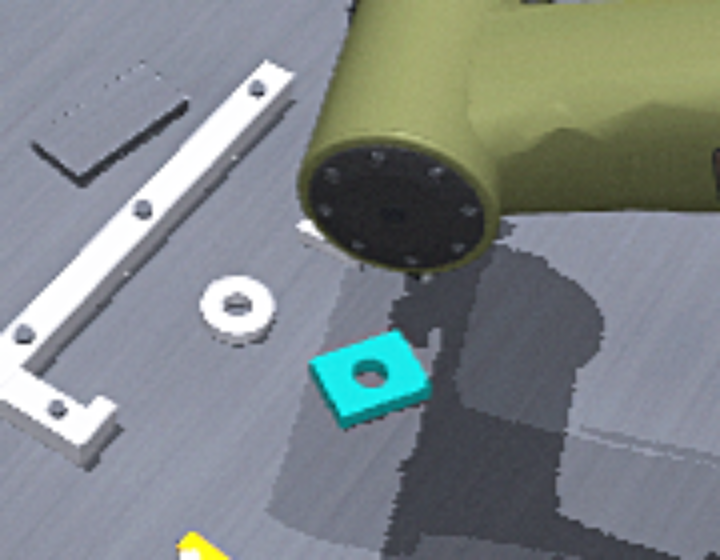

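Fingers are clear behind the spacer. I'll lower a little and push toward the rail (+x, with the rail normal).

```bash
Z='"dr":[[0,0,0],[0,0,0],[0,0,0],[0,0,0],[0,0,0]],"jaw":[3,3,3,3,3]'
python3 -m handwheel '{"dp":[[0,0,-0.2],[0.5,0,-0.2],[1,0,-0.2],[1.5,0,-0.2],[2,0,-0.2]],"dr":[[0,0,0],[0,0,0],[0,0,0],[0,0,0],[0,0,0]],"jaw":[3,3,3,3,3]}'
python3 -m handwheel '{"dp":[[0.5,0,0],[1,0,0],[1.5,0,0],[2,0,0],[2.5,0,0]],"dr":[[0,0,0],[0,0,0],[0,0,0],[0,0,0],[0,0,0]],"jaw":[3,3,3,3,3]}'
python3 -m handwheel '{"dp":[[0.5,0,0],[1,0,0],[1.5,0,0],[2,0,0],[2.5,0,0]],"dr":[[0,0,0],[0,0,0],[0,0,0],[0,0,0],[0,0,0]],"jaw":[3,3,3,3,3]}'
python3 - <<'E'
from h import *
p,_=eyes.capture("side"); print(jig("side",p).get("face"))
p,_=eyes.capture("top"); print([np.round(cv2.boundingRect(c)) for c in blobs(p) if cv2.contourArea(c)>60 and 210<c[:,0,1].mean()<300 and 200<c[:,0,0].mean()<390]); cv2.imwrite("pics/t2.png",cv2.resize(p[210:310,200:400,::-1],None,fx=4,fy=4))
E
```

```text
clock: 2.65
tcp_pos: [450.0, -60.6, 4.6]
ee_rot: [0.0, -0.003, 1.0, 0.0]
force: [-0.6, 0.1, 0.4]
grip_width: 0.354
clock: 3.07
tcp_pos: [474.5, -60.7, 4.1]
ee_rot: [-0.0, -0.003, 1.0, -0.0]
force: [-2.1, -0.5, 0.5]
grip_width: 0.351
clock: 3.48
tcp_pos: [499.6, -60.7, 4.2]
ee_rot: [-0.0, -0.003, 1.0, 0.0]
force: [-1.2, 1.1, -0.9]
grip_width: 0.353Traceback (most recent call last):
  File "<stdin>", line 2, in <module>
  File "h.py", line 16, in jig
    c=max([c for c in blobs(p) if cv2.contourArea(c)>300 and abs(cast(n,cv2.minAreaRect(c)[0],25)[0][:2]-[569,35]).max()<40],key=cv2.contourArea)
ValueError: max() iterable argument is empty
```

```bash
python3 -m handwheel '{"dp":[[0.5,0,0],[1,0,0],[1.5,0,0],[2,0,0],[2.3,0,0]],"dr":[[0,0,0],[0,0,0],[0,0,0],[0,0,0],[0,0,0]],"jaw":[3,3,3,3,3]}'
python3 - <<'E'
from h import *
for n,(x,y) in(("top",(200,210)),("side",(250,190))):
    p,_=eyes.capture(n); cv2.imwrite(f"pics/{n}2.png",cv2.resize(p[y:y+100,x:x+200,::-1],None,fx=4,fy=4))
a=[cv2.imread(f"pics/{n}2.png") for n in("top","side")]
cv2.imwrite("pics/both2.png",cv2.resize(np.vstack(a),(600,600)))
E
```

```text
clock: 3.95
tcp_pos: [522.8, -60.7, 4.2]
ee_rot: [-0.0, -0.003, 1.0, -0.0]
force: [-2.1, 0.6, 0.8]
grip_width: 0.351
```

View pics/both2.png

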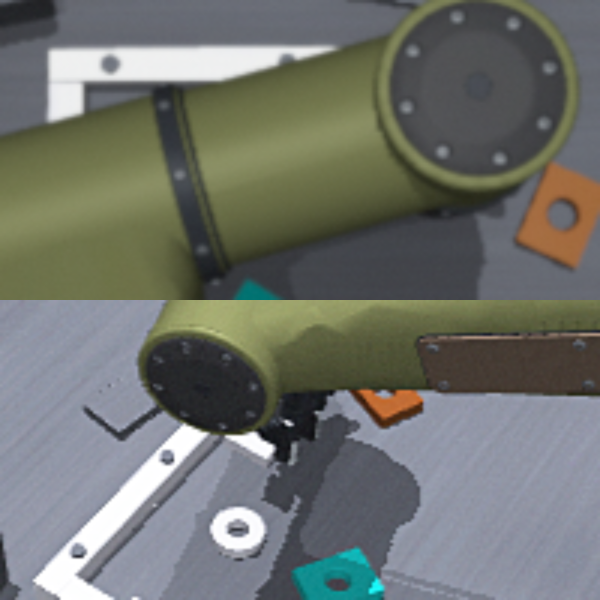

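The side view shows the spacer ahead of the fingers with its end near the rail at (245,440), and the disc untouched at (238,530). I'll creep until contact with the rail.

```bash
python3 -m handwheel '{"dp":[[0.2,0,0],[0.4,0,0],[0.5,0,0],[0.6,0,0],[0.7,0,0]],"dr":[[0,0,0],[0,0,0],[0,0,0],[0,0,0],[0,0,0]],"jaw":[3,3,3,3,3]}'
python3 -m handwheel '{"dp":[[0.1,0,0],[0.2,0,0],[0.3,0,0]],"dr":[[0,0,0],[0,0,0],[0,0,0]],"jaw":[3,3,3]}'
```

```text
clock: 4.47
tcp_pos: [529.1, -60.7, 4.3]
ee_rot: [-0.0, -0.003, 1.0, 0.0]
force: [-2.4, -0.5, 0.8]
grip_width: 0.349
clock: 4.72
tcp_pos: [531.7, -60.7, 4.2]
ee_rot: [-0.001, -0.003, 1.0, -0.0]
force: [-7.7, 0.6, 4.5]
grip_width: 0.351
```

```bash
python3 -m handwheel '{"dp":[[0.1,0,0],[0.1,0,0]],"dr":[[0,0,0],[0,0,0]],"jaw":[3,3]}'
python3 -m handwheel '{"dp":[[0.1,0,0],[0.1,0,0]],"dr":[[0,0,0],[0,0,0]],"jaw":[3,3]}'
```

```text
clock: 4.88
tcp_pos: [531.8, -60.8, 3.9]
ee_rot: [-0.002, -0.003, 1.0, -0.0]
force: [-8.4, 2.5, 5.0]
grip_width: 0.349
clock: 5.05
tcp_pos: [531.8, -60.9, 3.8]
ee_rot: [-0.003, -0.003, 1.0, -0.0]
force: [-11.2, 1.4, 8.0]
grip_width: 0.353
```

It is against the rail (stopped, 11 N). I'll back off, lift, turn 90° and go to the right for a clear look.

```bash
python3 -m handwheel '{"dp":[[-0.7,0,0],[-1.5,0,0],[-3,0,0],[-3,0,3],[-3,0,7]],"dr":[[0,0,0],[0,0,0],[0,0,0],[0,0,0],[0,0,0]],"jaw":[3,3,3,3,3]}'
python3 -m handwheel '{"dp":[[0,0,4],[0,-3,5],[0,-7,5],[0,-11,5],[0,-14,5]],"dr":[[0,0,6],[0,0,12],[0,0,18],[0,0,24],[0,0,30]],"jaw":[2,1,0,0,0]}'
python3 -m handwheel '{"dp":[[0,-4,0],[0,-8,0],[0,-12,0],[0,-16,0],[0,-18,0]],"dr":[[0,0,6],[0,0,12],[0,0,18],[0,0,24],[0,0,30]],"jaw":[0,0,0,0,0]}'
python3 -m handwheel '{"dp":[[0,0,0],[0,0,0],[0,0,0],[0,0,0],[0,0,0]],"dr":[[0,0,6],[0,0,12],[0,0,18],[0,0,24],[0,0,30]],"jaw":[0,0,0,0,0]}'
python3 - <<'E'
from h import *
a=[]
for n,(x,y) in(("top",(200,210)),("side",(250,190))):
    p,_=eyes.capture(n); a.append(cv2.resize(p[y:y+100,x:x+200,::-1],None,fx=4,fy=4))
    try: print(jig(n,p[...,::-1].copy()))
    except Exception as e: print(e)
    print(n,piece(n,p,(565,-59)),piece(n,p,(508,54)))
cv2.imwrite("pics/both3.png",cv2.resize(np.vstack(a),(600,600)))
E
```

```text
clock: 5.47
tcp_pos: [500.9, -60.8, 71.2]
ee_rot: [-0.003, -0.003, 1.0, -0.0]
force: [1.7, 0.3, 0.5]
grip_width: 0.346
clock: 5.88
tcp_pos: [504.2, -202.5, 125.1]
ee_rot: [0.001, -0.265, 0.964, -0.0]
force: [0.3, -0.2, 0.1]
grip_width: 0.0
clock: 6.3
tcp_pos: [503.2, -384.3, 124.0]
ee_rot: [-0.0, -0.504, 0.864, -0.0]
force: [0.1, 1.9, -0.2]
grip_width: -0.001
clock: 6.72
tcp_pos: [504.2, -380.7, 124.4]
ee_rot: [-0.0, 0.711, -0.703, 0.001]
force: [0.3, 0.4, -0.2]
grip_width: -0.002
{'face': ([589.0999755859375, 16.5], -89.66, 129), 'back': ([611.0, 131.39999389648438], 89.73, 144), 'stop': ([556.0999755859375, 184.39999389648438], -3.0, 19), 'lend': ([552.2999877929688, 206.89999389648438], 1.61, 37), 'rend': ([601.0, -135.5], 3.0, 13), 'lugout': ([520.7000122070312, 187.5], 89.6, 18)}
top [[[564.7, -59.7], [64.6, 45.0], 89.7]] [[[507.6, 53.6], [46.2, 44.0], 89.6]]
{'face': ([590.9000244140625, 29.299999237060547], -89.77, 65), 'back': ([615.2999877929688, 85.30000305175781], -89.84, 73), 'stop': ([559.7999877929688, 183.5], 0.51, 12), 'lend': ([554.5999755859375, 206.6999969482422], 0.0, 25), 'rend': ([602.9000244140625, -135.5], 4.24, 10), 'lugout': ([522.4000244140625, 190.89999389648438], 87.69, 12)}
side [[[566.5, -61.0], [47.9, 66.5], 0.1]] [[[510.4, 52.9], [47.3, 46.6], 58.1]]
```

View pics/both3.png

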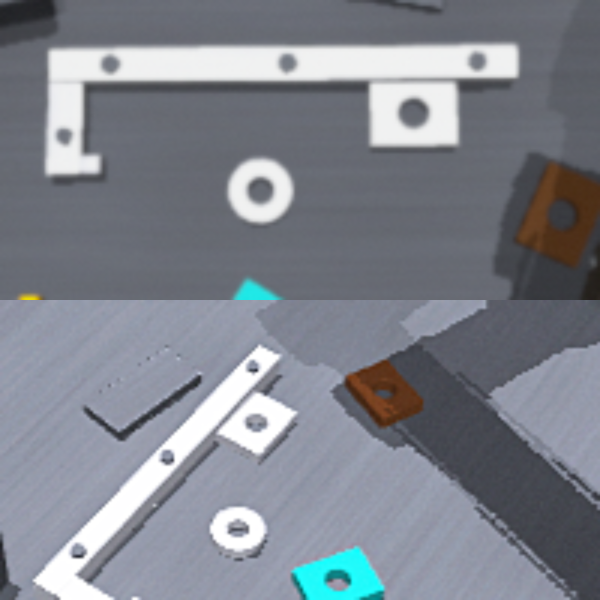

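Verified: the spacer's long side is flat on the rail at about (565.5,-60), outside the pocket, and the disc has not moved. Now I move behind its -y end with the fingers shut.

```bash
python3 -m handwheel '{"dp":[[1,4,0],[2,8,0],[3,12,0],[4,16,0],[5,20,0]],"dr":[[0,0,-0.4],[0,0,-0.4],[0,0,-0.4],[0,0,-0.4],[0,0,-0.4]],"jaw":[0,0,0,0,0]}'
python3 -m handwheel '{"dp":[[0.5,4,0],[0.8,6,-2],[0.8,6,-5.5],[0.8,6,-8.5],[0.8,6,-10]],"dr":[[0,0,0],[0,0,0],[0,0,0],[0,0,0],[0,0,0]],"jaw":[0,0,0,0,0]}'
python3 -m handwheel '{"dp":[[0,0,-1],[0,0,-1.7],[0,0,-2],[0,0,-2],[0,0,-2]],"dr":[[0,0,0],[0,0,0],[0,0,0],[0,0,0],[0,0,0]],"jaw":[0,0,0,0,0]}'
python3 -c "
from h import *
s=env.get_state();print(s['joint_pos'],s['tcp_pos'],s['ee_rot'])"
```

```text
clock: 7.23
tcp_pos: [554.3, -178.8, 124.6]
ee_rot: [0.0, -0.705, 0.709, -0.0]
force: [1.1, 0.0, 0.5]
grip_width: 0.001
clock: 7.65
tcp_pos: [560.1, -119.5, 20.1]
ee_rot: [-0.001, -0.706, 0.708, 0.002]
force: [-0.9, -0.3, -0.7]
grip_width: 0.002
clock: 8.07
tcp_pos: [563.0, -120.8, 5.6]
ee_rot: [0.001, -0.707, 0.708, -0.001]
force: [-0.3, -0.2, 0.0]
grip_width: 0.002
[ 1.37170858e-01  6.72481489e-02 -3.05150827e-01  5.00858430e-04
 -1.19648491e+00 -1.38492945e-01] [ 562.98516398 -120.81325708    5.56099646] [ 6.21975127e-04 -7.06703485e-01  7.07509163e-01 -7.62808963e-04]
```

```bash
for i in 1; do :; done
python3 -m handwheel '{"dp":[[0,0.5,-0.1],[0,1,-0.1],[0,1.5,-0.1],[0,2,-0.1],[0,2.5,-0.1]],"dr":[[0,0,0],[0,0,0],[0,0,0],[0,0,0],[0,0,0]],"jaw":[0,0,0,0,0]}'
python3 -m handwheel '{"dp":[[0,0.5,0],[0,1,0],[0,1.5,0],[0,2,0],[0,2.5,0]],"dr":[[0,0,0],[0,0,0],[0,0,0],[0,0,0],[0,0,0]],"jaw":[0,0,0,0,0]}'
python3 -m handwheel '{"dp":[[0,0.5,0],[0,1,0],[0,1.5,0],[0,2,0],[0,2.5,0]],"dr":[[0,0,0],[0,0,0],[0,0,0],[0,0,0],[0,0,0]],"jaw":[0,0,0,0,0]}'
python3 - <<'E'
from h import *
a=[]
for n,(x,y) in(("top",(200,210)),("side",(250,190))):
    p,_=eyes.capture(n); a.append(cv2.resize(p[y:y+100,x:x+200,::-1],None,fx=4,fy=4))
cv2.imwrite("pics/both4.png",cv2.resize(np.vstack(a),(600,600)))
E
```

```text
clock: 8.48
tcp_pos: [562.3, -95.3, 3.7]
ee_rot: [-0.0, -0.707, 0.707, -0.0]
force: [-0.3, -2.3, 1.1]
grip_width: 0.002
clock: 8.9
tcp_pos: [562.2, -70.2, 3.3]
ee_rot: [-0.0, -0.707, 0.707, -0.0]
force: [0.4, -2.5, 1.2]
grip_width: -0.0
clock: 9.32
tcp_pos: [562.1, -45.2, 3.3]
ee_rot: [-0.0, -0.707, 0.707, 0.0]
force: [0.6, -2.5, 1.9]
grip_width: 0.001
```

View pics/both4.png

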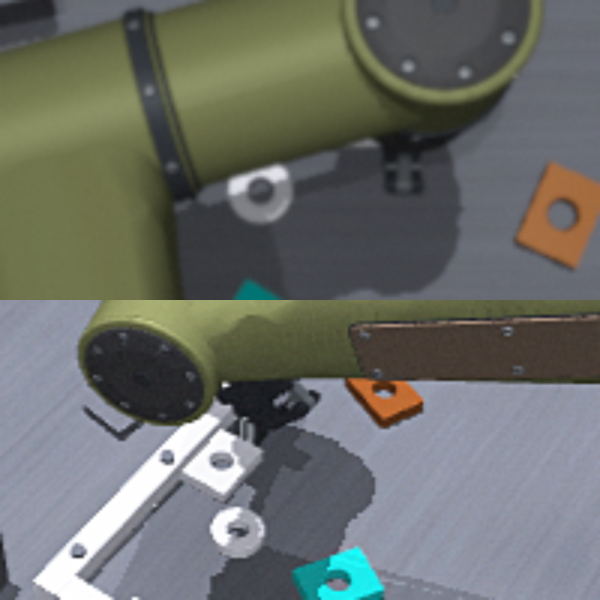

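The side view shows the spacer at (222,462) flat on the rail ahead of the fingers, with a gap to the disc at (238,532). Continuing.

```bash
python3 -m handwheel '{"dp":[[0,0.5,0.1],[0,1,0.1],[0,1.5,0.1],[0,2,0.1],[0,2.5,0.1]],"dr":[[0,0,0],[0,0,0],[0,0,0],[0,0,0],[0,0,0]],"jaw":[0,0,0,0,0]}'
python3 -m handwheel '{"dp":[[0,0.5,0],[0,1,0],[0,1.5,0],[0,2,0],[0,2.5,0]],"dr":[[0,0,0],[0,0,0],[0,0,0],[0,0,0],[0,0,0]],"jaw":[0,0,0,0,0]}'
python3 -m handwheel '{"dp":[[0,0.5,0],[0,1,0],[0,1.5,0],[0,2,0],[0,2.5,0]],"dr":[[0,0,0],[0,0,0],[0,0,0],[0,0,0],[0,0,0]],"jaw":[0,0,0,0,0]}'
python3 - <<'E'
from h import *
p,_=eyes.capture("side"); cv2.imwrite("pics/s5.png",cv2.resize(p[200:320,250:400,::-1],None,fx=4,fy=4))
E
```

```text
clock: 9.83
tcp_pos: [562.0, -20.1, 4.1]
ee_rot: [-0.0, -0.707, 0.707, 0.0]
force: [-0.3, -0.7, -0.9]
grip_width: -0.006
clock: 10.25
tcp_pos: [562.1, 4.8, 4.2]
ee_rot: [-0.0, -0.707, 0.707, 0.0]
force: [-0.4, -1.3, -2.3]
grip_width: 0.003
clock: 10.67
tcp_pos: [562.1, 29.8, 4.2]
ee_rot: [-0.0, -0.707, 0.707, 0.0]
force: [-1.5, -1.4, 0.6]
grip_width: -0.003
```

View pics/s5.png

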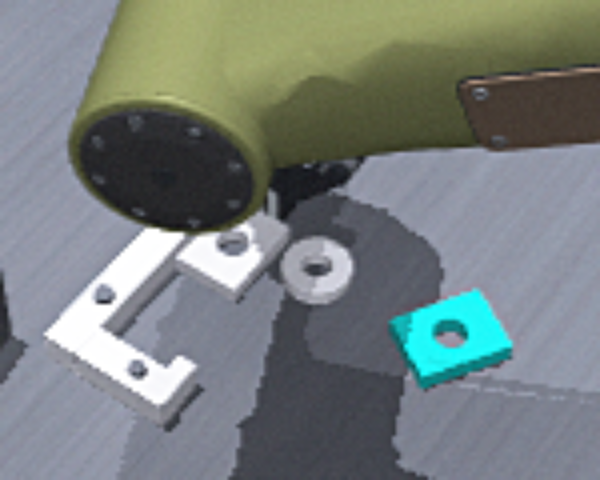

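The spacer's front corner is at (178,262), it is flat on the rail, it clears the disc at (317,268), and it lines up with the pocket mouth. Continuing.

```bash
python3 -m handwheel '{"dp":[[0,0.5,0],[0,1,0],[0,1.5,0],[0,2,0],[0,2.5,0]],"dr":[[0,0,0],[0,0,0],[0,0,0],[0,0,0],[0,0,0]],"jaw":[0,0,0,0,0]}'
python3 -m handwheel '{"dp":[[0,0.5,0],[0,1,0],[0,1.5,0],[0,2,0],[0,2.5,0]],"dr":[[0,0,0],[0,0,0],[0,0,0],[0,0,0],[0,0,0]],"jaw":[0,0,0,0,0]}'
python3 -m handwheel '{"dp":[[0,0.4,0],[0,0.8,0],[0,1.2,0],[0,1.6,0],[0,1.9,0]],"dr":[[0,0,0],[0,0,0],[0,0,0],[0,0,0],[0,0,0]],"jaw":[0,0,0,0,0]}'
python3 - <<'E'
from h import *
p,_=eyes.capture("side"); cv2.imwrite("pics/s6.png",cv2.resize(p[200:320,230:380,::-1],None,fx=4,fy=4))
E
```

```text
clock: 11.13
tcp_pos: [562.3, 54.8, 4.4]
ee_rot: [0.0, -0.707, 0.707, -0.0]
force: [0.2, -1.9, -0.0]
grip_width: 0.0
clock: 11.55
tcp_pos: [562.1, 79.8, 4.3]
ee_rot: [-0.0, -0.707, 0.707, -0.0]
force: [-0.1, -2.4, 0.3]
grip_width: 0.004
clock: 11.97
tcp_pos: [562.1, 98.8, 4.2]
ee_rot: [-0.0, -0.707, 0.707, 0.0]
force: [-0.5, -1.9, 1.9]
grip_width: 0.005
```

View pics/s6.png

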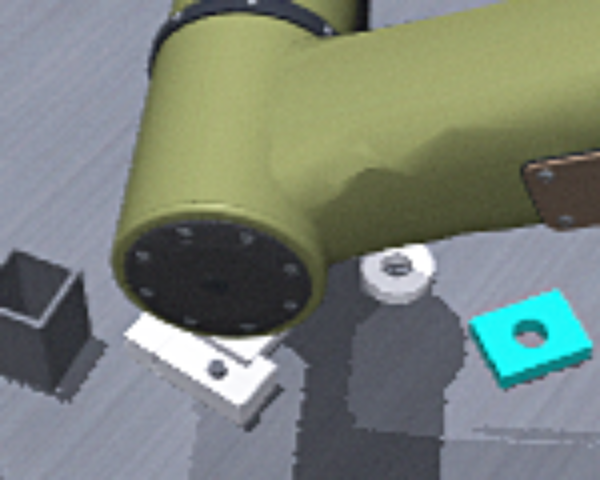

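The spacer is entering the pocket (edge at (250,350)) and the disc at (397,270) is undisturbed. I'll creep to the stop.

```bash
python3 -m handwheel '{"dp":[[0,0.2,0],[0,0.4,0],[0,0.6,0],[0,0.7,0],[0,0.8,0]],"dr":[[0,0,0],[0,0,0],[0,0,0],[0,0,0],[0,0,0]],"jaw":[0,0,0,0,0]}'
python3 -m handwheel '{"dp":[[0,0.1,0],[0,0.2,0],[0,0.3,0]],"dr":[[0,0,0],[0,0,0],[0,0,0]],"jaw":[0,0,0]}'
python3 -m handwheel '{"dp":[[0,0.1,0],[0,0.2,0],[0,0.2,0]],"dr":[[0,0,0],[0,0,0],[0,0,0]],"jaw":[0,0,0]}'
```

```text
clock: 12.43
tcp_pos: [562.2, 106.4, 4.2]
ee_rot: [-0.0, -0.707, 0.707, 0.0]
force: [0.1, -0.9, 1.6]
grip_width: 0.0
clock: 12.68
tcp_pos: [562.1, 109.4, 4.2]
ee_rot: [-0.0, -0.707, 0.707, 0.0]
force: [0.5, -3.6, -1.3]
grip_width: -0.003
clock: 12.93
tcp_pos: [562.1, 109.5, 4.3]
ee_rot: [-0.002, -0.707, 0.707, -0.001]
force: [0.9, -8.6, 0.9]
grip_width: -0.001
```

It has seated on the stop (109.5 predicted and measured, 8.6 N). I'll hold, back off, then lightly press its outer side toward the rail to make sure it is flush there too.

```bash
python3 -m handwheel '{"dp":[[0,0.1,0],[0,0.1,0],[0,-0.5,0],[0,-1.5,0],[0,-2,3]],"dr":[[0,0,0],[0,0,0],[0,0,0],[0,0,0],[0,0,0]],"jaw":[0,0,0,0,0]}'
python3 -m handwheel '{"dp":[[0,0,3],[-2,1,3],[-4,3.5,3],[-6,5.2,3],[-6,5.2,3]],"dr":[[0,0,0],[0,0,0],[0,0,0],[0,0,0],[0,0,0]],"jaw":[0,0,0,0,0]}'
python3 - <<'E'
from h import *
p,_=eyes.capture("side"); print("side",piece("side",p,(564,152)))
s=env.get_state();print(s['tcp_pos'])
p,_=eyes.capture("top"); print("top",piece("top",p,(564,152)))
E
```

```text
clock: 13.35
tcp_pos: [558.2, 89.9, 28.1]
ee_rot: [-0.004, -0.707, 0.708, 0.003]
force: [-0.6, -0.8, -0.7]
grip_width: -0.0
clock: 13.77
tcp_pos: [500.2, 145.7, 64.7]
ee_rot: [-0.001, 0.708, -0.706, -0.001]
force: [-0.2, 0.2, 0.2]
grip_width: -0.002
side [[[572.9, 143.5], [118.4, 95.8], 89.1]]
[501.28282977 144.83236752  64.75829026]
top [[[563.6, 135.6], [45.2, 28.8], 0.8]]
```

```bash
python3 -m handwheel '{"dp":[[0,0,-2.5],[0,0,-4.5],[0,0,-5.7],[0,0,-5.9],[0,0,-5.9]],"dr":[[0,0,0],[0,0,0],[0,0,0],[0,0,0],[0,0,0]],"jaw":[0,0,0,0,0]}'
python3 -m handwheel '{"dp":[[0.5,0,0],[1,0,0],[1.5,0,0],[1.9,0,0],[2.1,0,0]],"dr":[[0,0,0],[0,0,0],[0,0,0],[0,0,0],[0,0,0]],"jaw":[0,0,0,0,0]}'
python3 -m handwheel '{"dp":[[0.1,0,0],[0.2,0,0],[0.3,0,0],[0.4,0,0]],"dr":[[0,0,0],[0,0,0],[0,0,0],[0,0,0]],"jaw":[0,0,0,0]}'
```

```text
clock: 14.28
tcp_pos: [502.2, 142.6, 4.7]
ee_rot: [-0.001, -0.707, 0.707, 0.0]
force: [-0.4, -0.3, -0.7]
grip_width: -0.004
clock: 14.7
tcp_pos: [524.1, 143.5, 5.7]
ee_rot: [0.0, -0.707, 0.707, -0.0]
force: [0.1, -0.3, 0.4]
grip_width: -0.004
clock: 15.03
tcp_pos: [527.2, 143.4, 5.2]
ee_rot: [-0.0, -0.707, 0.707, 0.0]
force: [-0.0, -0.3, 0.1]
grip_width: 0.003
```

```bash
python3 -m handwheel '{"dp":[[0.1,0,0],[0.2,0,0],[0.2,0,0]],"dr":[[0,0,0],[0,0,0],[0,0,0]],"jaw":[0,0,0]}'
python3 -m handwheel '{"dp":[[0.1,0,0],[0.2,0,0],[0.2,0,0]],"dr":[[0,0,0],[0,0,0],[0,0,0]],"jaw":[0,0,0]}'
```

```text
clock: 15.28
tcp_pos: [529.2, 143.4, 5.2]
ee_rot: [-0.0, -0.707, 0.707, 0.0]
force: [-1.1, -0.0, -0.7]
grip_width: -0.001
clock: 15.53
tcp_pos: [529.7, 143.3, 5.1]
ee_rot: [-0.001, -0.707, 0.707, 0.001]
force: [-8.3, 0.6, 4.1]
grip_width: 0.001
```

```bash
python3 -m handwheel '{"dp":[[-0.5,0,0],[-1.5,0,0],[-2.5,0,0],[-2.5,0,3],[-2.5,0,7]],"dr":[[0,0,0],[0,0,0],[0,0,0],[0,0,0],[0,0,0]],"jaw":[0,0,0,0,0]}'
python3 -m handwheel '{"dp":[[0,0,4],[-1,-4,6],[-1,-8,6],[-1,-12,6],[-1,-16,6]],"dr":[[0,0,0],[0,0,0],[0,0,0],[0,0,0],[0,0,0]],"jaw":[0,0,0,0,0]}'
python3 -m handwheel '{"dp":[[0,-4,0],[0,-8,0],[0,-12,0],[0,-16,0],[0,-20,0]],"dr":[[0,0,0],[0,0,0],[0,0,0],[0,0,0],[0,0,0]],"jaw":[0,0,0,0,0]}'
python3 -m handwheel '{"dp":[[0,-4,0],[0,-8,0],[0,-12,0],[0,-14,0],[0,-14,0]],"dr":[[0,0,0],[0,0,0],[0,0,0],[0,0,0],[0,0,0]],"jaw":[0,0,0,0,0]}'
python3 - <<'E'
from h import *
a=[]
for n,(x,y) in(("top",(190,200)),("side",(240,210))):
    p,_=eyes.capture(n); a.append(cv2.resize(p[y:y+100,x:x+130,::-1],None,fx=6,fy=3 if 0 else 6))
    for thr in(185,):
        print(n,piece(n,p,(508,54)),[np.round(cv2.boundingRect(c)).tolist() for c in blobs(p) if cv2.contourArea(c)>100])
    # hole centre of spacer: dark blob near seat
    s=proj(n,[565,152,14])[0]; x0,y0=np.round(s).astype(int)-7
    g=cv2.cvtColor(p,cv2.COLOR_RGB2GRAY)[y0:y0+15,x0:x0+15]; m=(g<150)
    yy,xx=np.nonzero(m); w=np.clip(225-g[m].astype(float),0,None)
    print(n,"hole",cast(n,[(xx*w).sum()/w.sum()+x0,(yy*w).sum()/w.sum()+y0],10)[0],m.sum())
b=[cv2.resize(i,(390,300)) for i in a]; cv2.imwrite("pics/fin.png",np.hstack([cv2.resize(i,(400,400)) for i in a]))
E
```

```text
clock: 15.95
tcp_pos: [503.4, 142.2, 72.2]
ee_rot: [-0.004, -0.707, 0.707, 0.001]
force: [0.9, 1.6, -0.4]
grip_width: 0.002
clock: 16.37
tcp_pos: [496.1, -18.0, 136.3]
ee_rot: [-0.001, 0.707, -0.707, 0.001]
force: [0.2, -0.4, -0.3]
grip_width: -0.0
clock: 16.78
tcp_pos: [495.9, -218.7, 135.6]
ee_rot: [0.0, -0.707, 0.707, -0.001]
force: [1.1, 0.2, 1.4]
grip_width: -0.003
clock: 17.2
tcp_pos: [495.1, -360.4, 134.3]
ee_rot: [-0.001, -0.705, 0.709, 0.0]
force: [-0.0, 0.6, -0.9]
grip_width: -0.0
top [[[507.6, 53.6], [46.2, 44.0], 89.6]] [[169, 311, 38, 32], [126, 302, 40, 27], [276, 263, 22, 21], [215, 225, 158, 43], [109, 202, 29, 27], [41, 182, 42, 38], [3, 178, 10, 67], [617, 128, 17, 61], [167, 100, 14, 16], [472, 99, 7, 32], [445, 99, 7, 32], [417, 99, 6, 32], [397, 99, 11, 32]]
top hole [564.48415368 152.19017679  10.        ] 74
side [[[510.4, 52.9], [47.3, 46.6], 58.1]] [[0, 425, 84, 55], [621, 408, 19, 72], [89, 362, 50, 43], [281, 357, 21, 37], [103, 351, 49, 41], [315, 328, 8, 39], [148, 326, 53, 43], [197, 287, 27, 23], [320, 259, 19, 15], [141, 248, 39, 20], [168, 231, 32, 20], [261, 205, 82, 97], [346, 159, 22, 17], [437, 0, 203, 58], [3, 0, 31, 10]]
side hole [563.23588632 151.00599033  10.        ] 36
```

View pics/fin.png

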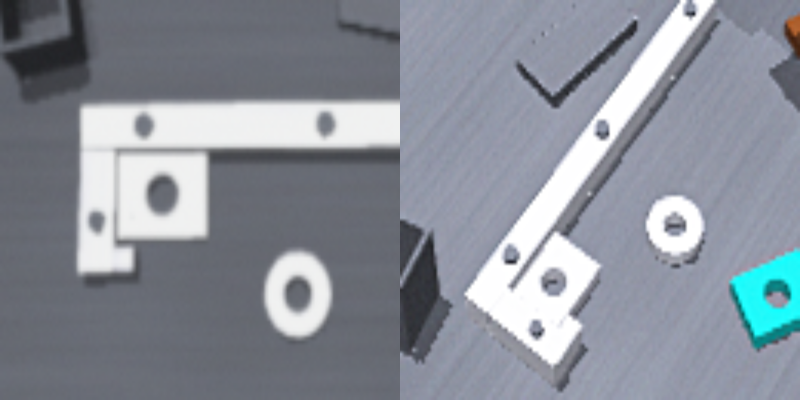

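The last view shows the spacer at (162,195) in the corner pocket, square to the rail and stop, with the disc unchanged. One numeric check of its exposed edges, then I hand in.

Run:
```python
from h import *
for n in("top","side"):
    p,_=eyes.capture(n)
    W=np.vstack([cast(n,c,14)[:,:2] for c in blobs(p) if cv2.contourArea(c)>300])
    for k,s in dict(rear=(abs(W[:,1]-120)<6)&(W[:,0]>546)&(W[:,0]<580),outer=(abs(W[:,0]-541)<6)&(W[:,1]>124)&(W[:,1]<165)).items():
        if s.sum()>4:
            vx,vy,x,y=cv2.fitLine(W[s].astype(np.float32),cv2.DIST_HUBER,0,.01,.01).ravel();print(n,k,x,y,np.degrees(np.arctan2(vy,vx)),s.sum())
s=env.get_state();print(s['clock'],s['force'])
```

```text
top rear 562.32074 121.16539 0.767696 15
top outer 541.2806 141.117 89.62885 19
side rear 564.4527 118.64011 2.2221925 11
side outer 542.62256 143.68385 88.73316 12
17.4 [ 0.7658604   0.22071559 -1.03889134]
```

```bash
python3 -c "
from cell import env;print(env.finish_job())"
```

```text
the job is handed in; nothing more can be done
None
```

The spacer is seated in the corner pocket against both the rail and the end stop, and I handed the job in at about 17.4 s with the arm well clear.

**What I did:** I pushed the spacer with two fingertips until it was flat on the rail outside the pocket, and confirmed that in both views. I then pushed it along the rail with the fingers shut until it stopped on the end stop at 8.6 N, exactly where predicted. Last, I pressed its outer side lightly toward the rail; it stopped firmly at 8.3 N and hardly moved.

**Last checks:**

| Check | Measured | Expected |
|---|---|---|
| Hole centre, top view | (564.5, 152.2) | about (564.5, 152.5) |
| Hole centre, side view | (563.2, 151.0) | about (564.5, 152.5) |
| Rear edge | y = 118.6 to 121.2 | 120.5 |
| Outer edge | x = 541.3 to 542.6 | about 541 |

- **Disc:** its measured position matched the earlier readings.
- **Disagreements:** the two cameras differ by 1–2.5 mm, within their calibration. The edge angles scatter by 0.4–2.2° because they were fitted on only 11–19 pixels each. Flushness to better than about 1 mm therefore rests on the firm contact stops, not on the images.
- **Not re-measured:** I did not check the other bystanders numerically at the end. The arm touched nothing near them, and those in view looked unchanged.

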